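# Hold a reading lens in focus over a turned part

## Task

First press the tilted tray of the inspection stand fully down until it lies level on its rest. Then pick up the reading lens by its handle and hold it level with the glass centred over the brass nozzle on the tray and at the same height as the tip of the stand's focus pointer; finish while still holding it there, steady, with nothing but the gripper carrying it. Do not shift the pointer, do not bump the lens hard against the stand, and leave the other things on the bench where they are.

Things in the scene. Friction and masses are not known exactly. Their poses are not given: they have to be found in the camera images.
- stand: Fixed inspection stand: a plywood base 195 x 180 x 12 mm with a hinged black-faced tray, and a steel post. Origin on the bench under the centre of the part as it lies when the tray is level; z up; +x runs from the tray's hinge (the near edge, at x = -58 mm, z = 27 mm) to its free far edge; +y to the left. The base spans x -75 to +120 mm, y -75 to +105 mm. The post (10 mm thick) stands at x = 100, y = 85 mm and is 185 mm high.
- tray (a joint): Tilt of the tray in rad: 0 is level, resting on its strips (a firm stop); positive raises the far edge. Found at 0.28 to 0.45. The hinge is stiff and stays where it is left (about 0.35 N m of friction, so 3 N or less downward on the tab moves it). The tray board is 108 x 108 x 14 mm, its upper face 34 mm above the bench when level.
- tray_tab (a point): Where to press: middle of the upper face of the aluminium thumb tab (40 mm wide) at the free far edge of the tray, 20 mm right of its middle. Moves with the tray. When the tray is level this point is at x = 64, y = -20, z = 34 mm in the stand's frame; the upper face of tray and tab lies under that point throughout the swing, so pressing straight down there works.
- part_top (a point): Centre of the top of the brass nozzle, the part to look at: 28 mm wide at its foot, 20 mm high, fixed in the middle of the tray. Its top is 54 mm above the bench when the tray is level.
- pointer_tip (a point): Tip of the thin brass focus pointer, which sticks out level from a brass collar on the post towards the part and ends 79 mm to the side of the part's axis. Its height marks the focal height and is found 115 to 160 mm above the bench. The collar is held on the post only by friction (3 N). z of this frame is up.
- lens: Reading lens: a glass in a round dark steel rim, 76 mm across and 14 mm thick, with a flat dark wooden handle. Lies flat on a fixed cork disc 128 mm across and 42 mm high, its handle sticking out over the edge. Origin: centre of the rim's underside; z is the lens's axis, upward as it lies; the handle runs along -x from 48 to 148 mm and is 18 mm wide (y) and 14 mm thick (z 0 to 14 mm). Mass 0.09 to 0.16 kg.
- lens_center (a point): Centre of the lens glass, 7 mm above lens's origin, at half thickness of the rim.
- lens_handle (a point): Point on the middle line of the lens handle 100 mm from the lens's centre, at half thickness: the place to grip, across 18 mm. It overhangs free air, about 49 mm above the bench. The handle stands a firm grip (60 N); rim and glass are the heavier end, so a weak grip lets the lens droop.
- ball_cluster: Bystander to leave alone: cluster of white balls, 68 mm across, 59 mm high. Origin under its centre.
- pencil: Bystander to leave alone: green pencil 123 mm long, lying. Origin under its middle.
- masking_tape: Bystander to leave alone: roll of masking tape 98 mm across, 25 mm high, lying flat. Origin under its centre.
- wick_spool: Bystander to leave alone: spool of cord 54 mm across, 62 mm high, standing. Origin under its centre.

How it is judged:
On the way, in this order (a step that is already met when the one before it is completed fails the run):
1. the tray lies level on its rest (value of joint tray below 0.03 rad), for 0.2 s.
2. the lens is lifted off the cork in the gripper (height (world z) of lens_center above 0.075 m and contact force between lens and the fingers above 1 N), for 0.2 s.
At the end, for the whole second after the job is handed in: The tray is level (within 0.03 rad) and the lens hangs still in the gripper alone: its centre within 12 mm sideways of the nozzle's axis and within 7 mm of the pointer tip's height, tilted by less than 0.09 rad (5 degrees), moving slower than 20 mm/s, not touching the stand (value of joint tray below 0.03 rad and horizontal distance between lens_center and part_top below 0.012 m and z of lens_center in the frame of pointer_tip between -0.007 and 0.007 m and angle between lens's own z axis and vertical below 0.09 rad and linear speed of lens below 0.02 m/s and contact force between lens and the fingers above 1 N and contact force between lens and stand below 0.2 N); the arm keeps its last pose, push and grip.
It fails at once if the focus pointer is shifted by more than 4 mm (distance of pointer_tip from where it was at the start of the episode above 0.004 m).
It fails at once if the lens is knocked against the stand (over 6 N) (contact force between lens and stand above 6 N).
It fails at once if a bystander is moved by more than 25 mm (distance of any of ball_cluster, pencil, masking_tape, wick_spool from where it was at the start of the episode above 0.025 m).
It also fails if it takes over 58 s, if anything falls off the work surface, if the arm or the gripper's body presses on something with over 40 N, if the wrist force passes 120 N, or if a joint passes its speed limit or range.

## Robot

A 6-joint arm with a two-finger parallel gripper is mounted at the origin on the work surface; the furniture and walls round the work are solid. World frame = base frame: x ahead of the robot, y to its left, z up, the work surface at z = 0. Lengths are in m, angles in rad, forces in N, time in s.
With the tool pointing down it reaches from about 0.25 to 0.725 m from the base axis. Payload 4 kg.
Tool frame: the origin (TCP) lies midway between the tips of the shut fingers; the grasp point (between the pads) lies bot.tcp_to_grasp behind it (bot.tcp_to_grasp is the distance from the TCP to the grasp point, in m); z points along the fingers, y is the line along which they close (so a half turn about z gives the same grasp; the last joint's range is limited). The gripper opens to 85 mm and grips with 20 to 120 N. Pads are 22 mm wide; open, the fingers measure 114 mm over their backs; the gripper's body (76 mm by 85 mm) begins 54 mm behind the grasp point. The pads swing forward as they close: fully open they stand 13 mm farther back than shut.
Start: joints at [1.261, 0.241, 0.005, 1.335, 0, 1.571], TCP at [0.152, 0.476, 0.231] pointing down, gripper open.
Joint ranges: [-2.72, 2.72], [-1.05, 1.87], [-1.09, 1.28], [-1.99, 2.15], [-1.42, 1.44], [-3.14, 3.14]. Speed limits (rad/s): [2.79, 2.79, 3.14, 3.14, 3.14, 3.14].

## Interface

Orientations are given as a unit quaternion [x, y, z, w].
In Python, from workcell import readout, camera, bot gives the robot as it stands. The module is installed in compiled form; this text tells all that it offers.
- The arm moves only by the tool jog_arm, never from a script. Its argument "motion" is a list of rows, each an object of numbers: "x", "y", "z": the shift along the tool's x, y, z in mm; "spin": the turn about the tool's z in degrees; "fingers": the closure, from -1 (fully open) to 1 (shut). A call has 1 to 8 rows; each row is the pose to reach, as a shift and turn from the pose commanded when the call began, along the tool's axes at that moment; what a row does not reach only later rows make up. A row lasts 1/8 s, in which the tool goes at most 62.5 mm and 10.7 degrees, less where a joint would pass 70% of its speed; a pose out of reach is approached as far as the arm can. A call with a gripper value outside its range is refused whole. The fingers move at their own pace and stop on an object; the grip force is fixed at half the most. Time passes only in rows, so rows that repeat a pose let the fingers close. It gives the time, the measured TCP pose, the force, the opening and the grip force at its end, in the units of the state.
- readout.get_obs(): the state, without advancing time (a new reading comes with each control period).
- camera(name): name is "scene" or "top"; returns a dict with "pixels" (420x560x3 uint8, red, green, blue), "K" (3x3 intrinsics, pixels), "dist" ([k1, k2, p1, p2, k3] as OpenCV has them; the pictures are not rectified), "rvec" (rotation vector, rad) and "tvec" (3), from world to camera coordinates, as OpenCV has them. Camera axes: x right, y down, z forward; pixel columns grow to the right and rows downward; lengths in m; the calibration is good to about 2 mm. A picture is of the moment at which its call begins. There is no depth.
- bot.job_done(): hands the job in; it is judged then, once.
The state is a dict: "clock": time; "joint_pos": joint angles; "joint_vel": joint speeds; "tau": joint torques, N m; "eef_pos": TCP position; "tool_rot": TCP orientation; "ft_force": force on the tool from outside, world axes, zero at the start; "ft_torque": the same for the moment, N m; "grip_width": finger opening in m; "grasp_force": force on a finger pad.
Only numpy, scipy, OpenCV 4.12 (cv2) and the standard library are available. Lean on these libraries where they do the work, as an engineer would, in place of code of your own. Each camera call takes 0.05 s, during which the arm holds its last target. There are 200 camera calls.

## Working session

There is one attempt and no reset: what is moved stays moved. The work goes in short steps, Python scripts to look and compute and a tool call to move; the robot and the scene stay as the last step left them, time stands still between calls to the robot, and variables do not carry over. Pictures are saved under pics/ and viewed, at most 10 in all, crops included, and the job is handed in when it is done.

Besides the shell and the picture viewer there is one more tool, called after ">>>" as name(argument=value, ...), one argument or row to a line, values as JSON. jog_arm: Moves the arm, as the interface text tells. Its arguments: {"type":"object","properties":{"motion":{"type":"array"}},"required":["motion"]}

```bash
mkdir -p pics; cat > h.py <<'E'
import numpy as np, cv2
from workcell import readout, camera, bot
def ray(c,uv):
    p=cv2.undistortPoints(np.array([[uv]],float),np.array(c['K']),np.array(c['dist']))[0,0]
    R=cv2.Rodrigues(np.array(c['rvec'],float))[0]; t=np.array(c['tvec'],float).ravel()
    d=R.T@np.array([p[0],p[1],1]); return -R.T@t, d/np.linalg.norm(d)
def onz(c,uv,z):
    o,d=ray(c,uv); return o+d*(z-o[2])/d[2]
def tri(c1,u1,c2,u2):
    o1,d1=ray(c1,u1);o2,d2=ray(c2,u2)
    s=np.linalg.lstsq(np.c_[d1,-d2],o2-o1,rcond=None)[0]
    a=o1+s[0]*d1;b=o2+s[1]*d2; return (a+b)/2,np.linalg.norm(a-b)
def proj(c,p):
    return cv2.projectPoints(np.array([p],float),np.array(c['rvec'],float),np.array(c['tvec'],float),np.array(c['K']),np.array(c['dist']))[0][0,0]
def shot(n,f=None):
    c=camera(n)
    if f: cv2.imwrite('pics/'+f,c['pixels'][:,:,::-1])
    return c
E
python3 - <<'E'
from h import *
for n in ('scene','top'):
    c=shot(n,n+'1.png'); print(n,ray(c,(280,210)))
print(readout.get_obs(),bot.tcp_to_grasp)
E
```

```text
scene (array([-0.20637979,  1.1316885 ,  0.87006872]), array([ 0.46432707, -0.66971664, -0.57955155]))
top (array([0.31434957, 0.23178673, 1.00913594]), array([ 0.13987708, -0.01700839, -0.99002279]))
{'clock': 0.1, 'joint_pos': array([1.26101292e+00, 2.41340104e-01, 3.81028544e-03, 1.33516994e+00,
       9.37597680e-06, 1.57080953e+00]), 'joint_vel': array([-7.57602695e-04, -4.03772380e-04,  3.74824507e-05,  3.04326147e-04,
       -6.50165914e-04, -1.05532936e-05]), 'tau': array([ 2.34093721e-03, -3.73138011e+01,  2.53010684e+01,  1.08817482e-02,
        1.80157767e-04, -5.78778668e-06]), 'eef_pos': array([0.15224745, 0.47565076, 0.23048216]), 'tool_rot': array([ 1.54279555e-01,  9.88026778e-01, -9.39602121e-04, -1.51450162e-04]), 'ft_force': array([-0.07443949,  1.20046191, -0.37088516]), 'ft_torque': array([ 0.01326878, -0.04789293, -0.05013043]), 'grasp_force': 0.0, 'grip_width': 0.08524196233546225} 0.0187
```

View pics/scene1.png

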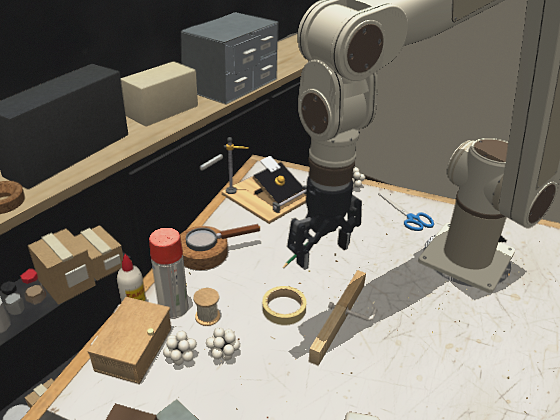

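View pics/top1.png

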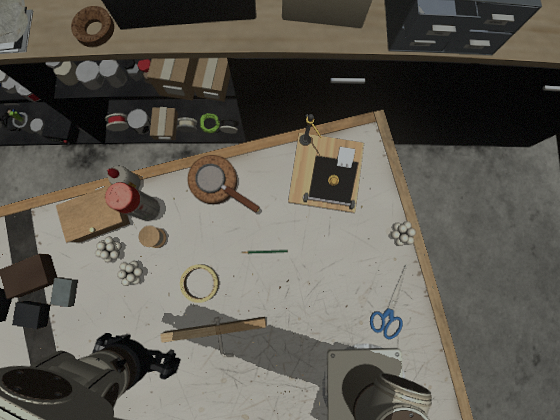

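```bash
python3 - <<'E'
from h import *
a=cv2.imread('pics/top1.png');b=cv2.imread('pics/scene1.png')
A=cv2.resize(a[105:225,275:385],None,fx=4,fy=4,interpolation=cv2.INTER_CUBIC)
B=cv2.resize(b[130:230,215:305],None,fx=4,fy=4,interpolation=cv2.INTER_CUBIC)
o=np.zeros((480,800,3),np.uint8);o[:480,:440]=A;o[:400,440:800]=B
cv2.imwrite('pics/c1.png',o)
E
```

```text
(no output)
```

View pics/c1.png

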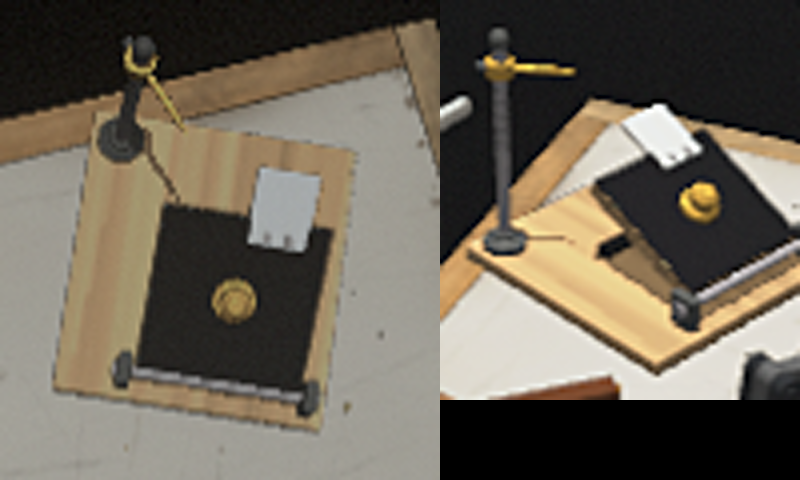

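```bash
python3 - <<'E'
from h import *
t=shot('top');s=shot('scene')
f=lambda u,v:(u/4+275-.375,v/4+105-.375)
loc=np.array([[120,105],[120,-75],[-75,-75],[-75,105]])/1e3
W=np.array([onz(t,f(*p),.012)[:2] for p in [(97,112),(355,150),(322,430),(54,388)]])
M,_=cv2.estimateAffinePartial2D(loc,W);sc=np.hypot(M[0,0],M[1,0])
yaw=np.arctan2(M[1,0],M[0,0]);print('W',W,'scale',sc,'yaw',np.degrees(yaw))
R=np.array([[np.cos(yaw),-np.sin(yaw)],[np.sin(yaw),np.cos(yaw)]]);o=W.mean(0)-R@loc.mean(0)
print('stand origin',o,'post',o+R@[.1,.085],'tab level',o+R@[.064,-.02])
print('pointer',tri(t,f(184,128),s,((575-440)/4+215-.4,71/4+130-.4)))
print('nozzle top tilted',tri(t,f(236,298),s,((702-440)/4+215-.4,190/4+130-.4)))
print('collar',tri(t,f(136,62),s,((499-440)/4+215-.4,66/4+130-.4)))
print('tab tilt far mid',tri(t,f(285,208),s,((662-440)/4+215-.4,135/4+130-.4)))
a=t['pixels'];b=s['pixels']
A=cv2.resize(a[145:225,180:270],None,fx=4.4,fy=4.4,interpolation=cv2.INTER_CUBIC)
B=cv2.resize(b[215:275,175:265],None,fx=4.4,fy=4.4,interpolation=cv2.INTER_CUBIC)
O=np.zeros((352,800,3),np.uint8);O[:A.shape[0],:396]=A;O[:B.shape[0],400:796]=B
cv2.imwrite('pics/c2.png',O[:,:,::-1])
E
```

```text
W [[ 0.66764125  0.16307888]
 [ 0.64221691 -0.01272379]
 [ 0.44979611  0.01606773]
 [ 0.47756359  0.19319626]] scale 0.9919168373679835 yaw -8.670497144345346
stand origin [0.53480033 0.07846811] post [0.64647139 0.14742152] tab level [0.59505388 0.04904856]
pointer (array([0.60635566, 0.12175077, 0.15526419]), np.float64(0.0025349173726469526))
nozzle top tilted (array([0.52539303, 0.08091829, 0.07125176]), np.float64(0.00015238405932802671))
collar (array([0.64746398, 0.15009934, 0.15681492]), np.float64(0.0007616221138182546))
tab tilt far mid (array([0.58201944, 0.05038283, 0.08036723]), np.float64(0.0016075785745818208))
```

View pics/c2.png

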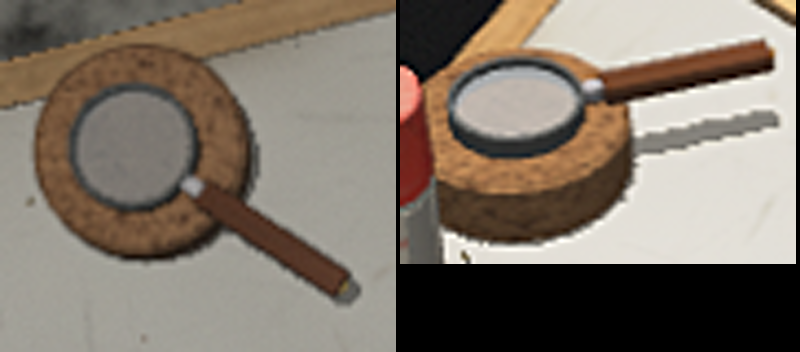

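```bash
cat >> h.py <<'E'
from scipy.spatial.transform import Rotation as Ro
def rel(target):
    o=readout.get_obs(); return Ro.from_quat(o['tool_rot']).inv().apply(np.array(target)-o['eef_pos'])*1e3
def toolyaw():
    o=readout.get_obs(); y=Ro.from_quat(o['tool_rot']).as_matrix()[:,1]; return np.degrees(np.arctan2(y[1],y[0]))
E
python3 - <<'E'
from h import *
t=shot('top');s=shot('scene')
f=lambda u,v:(u/4.4+180-.39,v/4.4+145-.39)
g=lambda u,v:((u-400)/4.4+175-.39,v/4.4+215-.39)
C=onz(t,f(134,147),.056);E=onz(t,f(343,285),.056);S=onz(t,f(203,193),.056)
print('lens',C,'end',E,'start',S,np.linalg.norm(E-C),np.linalg.norm(S-C))
print('end tri',tri(t,f(343,285),s,g(770,52)))
for a,b in((C,E),(S,E)): d=(b-a)[:2];print(np.degrees(np.arctan2(d[1],d[0])))
print('rel press',rel([.594,.044,.15]),toolyaw())
E
```

```text
lens [0.53100889 0.39328182 0.056     ] end [0.45051715 0.27176575 0.056     ] start [0.50391751 0.3527459  0.056     ] 0.14575690949836342 0.048755549527821594
end tri (array([0.45193691, 0.27229022, 0.04853384]), np.float64(0.0008146300441444368))
-123.52032341723616
-123.4018678751906
rel press [-552.30126603 -276.76554404   81.19080287] 72.25241965700353
```

>>> jog_arm(
  motion=[
    {"x":-60,"y":-30,"z":-20,"fingers":1},
    {"x":-120,"y":-60,"z":-20,"spin":-3,"fingers":1},
    {"x":-175,"y":-88,"z":-20,"spin":-6,"fingers":1},
    {"x":-230,"y":-115,"z":-20,"spin":-9,"fingers":1},
    {"x":-285,"y":-143,"z":-20,"spin":-9,"fingers":1},
    {"x":-340,"y":-170,"z":-20,"spin":-9,"fingers":1},
    {"x":-395,"y":-198,"z":-20,"spin":-9,"fingers":1},
    {"x":-450,"y":-225,"z":-20,"spin":-9,"fingers":1},
  ],
)

```text
validation failed for argument at $.mo...
```

```bash
python3 - <<'E'
from h import *
print(rel([.594,.044,.15]),toolyaw(),readout.get_obs()['joint_pos'])
E
```

```text
[-552.30126603 -276.76554404   81.19080287] 72.25241965700353 [ 1.26101214e+00  2.40937940e-01  4.59077641e-03  1.33519650e+00
 -5.18436723e-06  1.57076585e+00]
```

>>> jog_arm(
  motion=[
    {"x":-60,"y":-30,"z":-20,"spin":0,"fingers":1},
    {"x":-120,"y":-60,"z":-20,"spin":-3,"fingers":1},
    {"x":-175,"y":-88,"z":-20,"spin":-6,"fingers":1},
    {"x":-230,"y":-115,"z":-20,"spin":-9,"fingers":1},
    {"x":-285,"y":-143,"z":-20,"spin":-9,"fingers":1},
    {"x":-340,"y":-170,"z":-20,"spin":-9,"fingers":1},
    {"x":-395,"y":-198,"z":-20,"spin":-9,"fingers":1},
    {"x":-450,"y":-225,"z":-20,"spin":-9,"fingers":1},
  ],
)

```text
clock: 1.3
eef_pos: [0.5095, 0.127, 0.2514]
tool_rot: [0.076, 0.997, 0.0, 0.0]
ft_force: [1.4, 0.8, -0.0]
grip_width: -0.0001
grasp_force: 0.0
```

```bash
python3 - <<'E'
from h import *
print(rel([.594,.044,.15]),toolyaw(),readout.get_obs()['joint_pos'])
E
```

```text
[-96.10155395 -69.26035042 101.40810309] 81.23864978894547 [2.44192480e-01 2.83060163e-01 1.13761163e-01 1.40100266e+00
 2.95924021e-04 3.97107040e-01]
```

>>> jog_arm(
  motion=[
    {"x":-48,"y":-35,"z":0,"spin":0,"fingers":1},
    {"x":-96,"y":-69,"z":0,"spin":0,"fingers":1},
    {"x":-96,"y":-69,"z":40,"spin":0,"fingers":1},
    {"x":-96,"y":-69,"z":80,"spin":0,"fingers":1},
    {"x":-96,"y":-69,"z":120,"spin":0,"fingers":1},
    {"x":-96,"y":-69,"z":140,"spin":0,"fingers":1},
    {"x":-96,"y":-69,"z":150,"spin":0,"fingers":1},
    {"x":-96,"y":-69,"z":150,"spin":0,"fingers":1},
  ],
)

```text
clock: 2.3
eef_pos: [0.5924, 0.0459, 0.1009]
tool_rot: [0.076, 0.997, -0.0, -0.0]
ft_force: [-0.1, -0.6, -0.6]
grip_width: 0.0001
grasp_force: 0.0
```

```bash
python3 - <<'E'
from h import *
t=shot('top');s=shot('scene')
O=np.concatenate([cv2.resize(c['pixels'][v:v+100,u:u+100],(400,400),interpolation=2) for c,u,v in((t,275,110),(s,215,130))],1)
cv2.imwrite('pics/p1.png',O[:,:,::-1]);print(rel([.594,.044,.033]))
E
```

```text
[-0.65984951 -1.95529956 69.45303373]
```

View pics/p1.png

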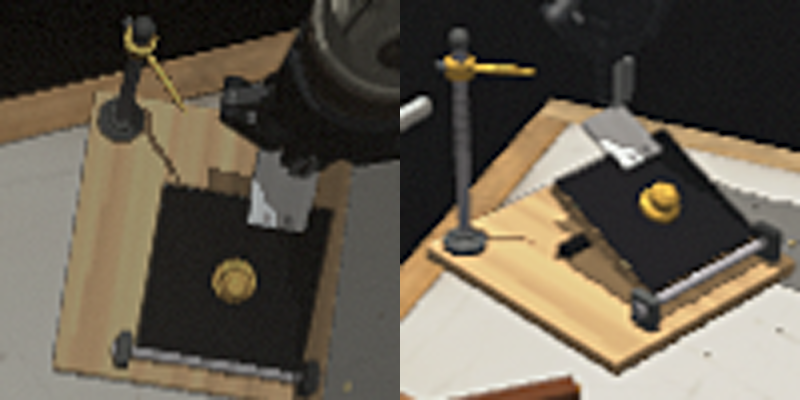

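The shut fingers hover over the tab and the pointer is clear of the gripper. Now I'll press slowly.

>>> jog_arm(
  motion=[
    {"x":0,"y":-2,"z":8,"spin":0,"fingers":1},
    {"x":0,"y":-2,"z":16,"spin":0,"fingers":1},
    {"x":0,"y":-2,"z":24,"spin":0,"fingers":1},
    {"x":0,"y":-2,"z":32,"spin":0,"fingers":1},
    {"x":0,"y":-2,"z":40,"spin":0,"fingers":1},
    {"x":0,"y":-2,"z":47,"spin":0,"fingers":1},
    {"x":0,"y":-2,"z":54,"spin":0,"fingers":1},
    {"x":0,"y":-2,"z":60,"spin":0,"fingers":1},
  ],
)

```text
clock: 3.4
eef_pos: [0.5924, 0.0439, 0.0408]
tool_rot: [0.076, 0.997, -0.0, 0.0]
ft_force: [0.7, 0.5, 1.1]
grip_width: -0.0001
grasp_force: 0.9
```

>>> jog_arm(
  motion=[
    {"x":0,"y":0,"z":2,"spin":0,"fingers":1},
    {"x":0,"y":0,"z":4,"spin":0,"fingers":1},
    {"x":0,"y":0,"z":6,"spin":0,"fingers":1},
    {"x":0,"y":0,"z":6,"spin":0,"fingers":1},
  ],
)

```text
clock: 3.9
eef_pos: [0.5921, 0.044, 0.0351]
tool_rot: [0.076, 0.997, 0.0, -0.0]
ft_force: [0.2, -0.7, 0.7]
grip_width: 0.0003
grasp_force: 0.3
```

>>> jog_arm(
  motion=[
    {"x":0,"y":0,"z":1,"spin":0,"fingers":1},
    {"x":0,"y":0,"z":2,"spin":0,"fingers":1},
    {"x":0,"y":0,"z":2,"spin":0,"fingers":1},
  ],
)

```text
clock: 4.28
eef_pos: [0.5921, 0.044, 0.034]
tool_rot: [0.076, 0.997, 0.0, -0.0]
ft_force: [-1.7, -0.4, 5.5]
grip_width: -0.0001
grasp_force: 2.8
```

```bash
python3 - <<'E'
from h import *
t=shot('top');s=shot('scene')
O=np.concatenate([cv2.resize(c['pixels'][v:v+100,u:u+100],(400,400),interpolation=2) for c,u,v in((t,275,110),(s,215,130))],1)
cv2.imwrite('pics/p2.png',O[:,:,::-1]);print(readout.get_obs()['ft_force'])
E
```

```text
[-1.12067287 -0.2095832   5.15050406]
```

View pics/p2.png

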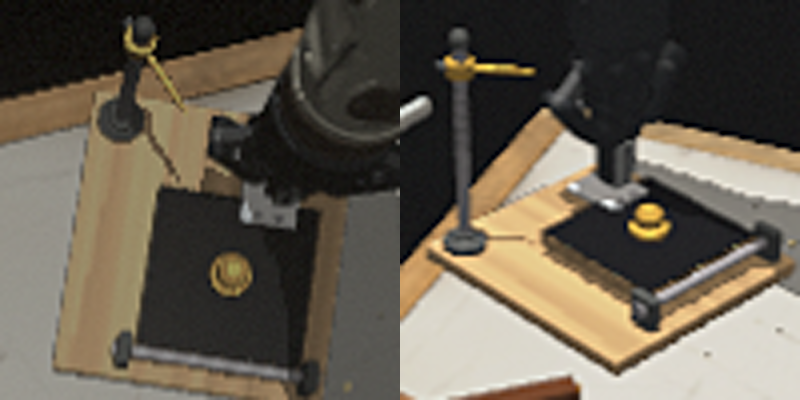

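>>> jog_arm(
  motion=[
    {"x":0,"y":0,"z":1,"spin":0,"fingers":1},
    {"x":0,"y":0,"z":1,"spin":0,"fingers":1},
    {"x":0,"y":0,"z":0,"spin":0,"fingers":1},
    {"x":0,"y":0,"z":-50,"spin":0,"fingers":1},
    {"x":0,"y":0,"z":-100,"spin":0,"fingers":1},
    {"x":0,"y":0,"z":-150,"spin":0,"fingers":1},
    {"x":0,"y":0,"z":-200,"spin":0,"fingers":1},
    {"x":0,"y":0,"z":-220,"spin":0,"fingers":1},
  ],
)

```text
clock: 5.38
eef_pos: [0.5935, 0.0441, 0.2569]
tool_rot: [0.076, 0.997, 0.0, 0.003]
ft_force: [-0.1, 0.3, -0.5]
grip_width: 0.0001
grasp_force: 0.0
```

```bash
python3 - <<'E'
from h import *
t=shot('top');s=shot('scene')
hsv=cv2.cvtColor(t['pixels'],cv2.COLOR_RGB2HSV)
def noz(c,u,v):
    h=cv2.cvtColor(c['pixels'],cv2.COLOR_RGB2HSV)[v-18:v+18,u-18:u+18]
    m=cv2.inRange(h,(15,110,70),(35,255,255));n,l,st,ce=cv2.connectedComponentsWithStats(m)
    i=1+np.argmax(st[1:,4]);print(st[i]);return ce[i]+[u-18,v-18]
a=noz(t,332,178);b=noz(s,377-0 if 0 else 277,184)
p=onz(t,a,.044);print('top ray',p);print('tri',tri(t,a,s,b))
print('grip pt rel',rel([.4758,.3099,.25]),'yaw',toolyaw())
E
```

```text
[13 13 11 11 90]
[13 15 11  9 74]
top ray [0.5342085  0.08013819 0.044     ]
tri (array([0.53561179, 0.07957353, 0.03925385]), np.float64(0.0007339693266295511))
grip pt rel [157.02888348 244.76439088   5.66408458] yaw 81.25246096881727
```

>>> jog_arm(
  motion=[
    {"x":20,"y":31,"z":0,"spin":-9,"fingers":-1},
    {"x":40,"y":62,"z":0,"spin":-18,"fingers":-1},
    {"x":60,"y":93,"z":0,"spin":-27,"fingers":-1},
    {"x":80,"y":124,"z":0,"spin":-36,"fingers":-1},
    {"x":100,"y":155,"z":0,"spin":-45,"fingers":-1},
    {"x":120,"y":186,"z":0,"spin":-54,"fingers":-1},
    {"x":140,"y":217,"z":0,"spin":-63,"fingers":-1},
    {"x":157,"y":245,"z":0,"spin":-65.2,"fingers":-1},
  ],
)

```text
clock: 6.48
eef_pos: [0.4729, 0.3107, 0.251]
tool_rot: [-0.474, 0.881, -0.0, -0.002]
ft_force: [-0.2, -0.6, 0.5]
grip_width: 0.0855
grasp_force: 0.0
```

>>> jog_arm(
  motion=[
    {"x":0,"y":0,"z":40,"spin":0,"fingers":-1},
    {"x":0,"y":0,"z":80,"spin":0,"fingers":-1},
    {"x":0,"y":0,"z":110,"spin":0,"fingers":-1},
    {"x":0,"y":0,"z":110,"spin":0,"fingers":-1},
  ],
)

```text
clock: 6.98
eef_pos: [0.4714, 0.3081, 0.1388]
tool_rot: [-0.473, 0.881, -0.0, -0.005]
ft_force: [-1.3, 0.2, 0.4]
grip_width: 0.0854
grasp_force: 0.0
```

```bash
python3 - <<'E'
from h import *
t=shot('top');s=shot('scene')
g=[.4758,.3099,.0303];print(rel(g),toolyaw(),readout.get_obs()['eef_pos'])
O=np.concatenate([cv2.resize(c['pixels'][v:v+100,u:u+100],(400,400),interpolation=2) for c,u,v in((t,185,140),(s,175,180))],1)
cv2.imwrite('pics/g1.png',O[:,:,::-1])
E
```

```text
[ -1.18254412  -1.38051766 112.54666342] 146.45273967918916 [0.47413885 0.30976746 0.14284901]
```

View pics/g1.png

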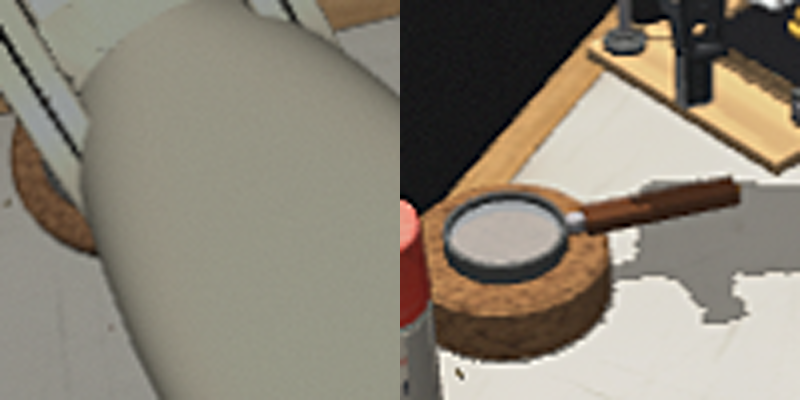

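>>> jog_arm(
  motion=[
    {"x":-1,"y":-1,"z":40,"spin":0,"fingers":-1},
    {"x":-1,"y":-1,"z":80,"spin":0,"fingers":-1},
    {"x":-1,"y":-1,"z":105,"spin":0,"fingers":-1},
    {"x":-1,"y":-1,"z":112,"spin":0,"fingers":-1},
    {"x":-1,"y":-1,"z":112,"spin":0,"fingers":-1},
    {"x":-1,"y":-1,"z":112,"spin":0,"fingers":0.3},
    {"x":-1,"y":-1,"z":112,"spin":0,"fingers":1},
    {"x":-1,"y":-1,"z":112,"spin":0,"fingers":1},
  ],
)

```text
clock: 8.07
eef_pos: [0.4762, 0.3105, 0.032]
tool_rot: [-0.473, 0.881, 0.0, 0.001]
ft_force: [0.3, 0.2, -0.5]
grip_width: 0.0324
grasp_force: 0.0
```

>>> jog_arm(
  motion=[
    {"x":0,"y":0,"z":0,"spin":0,"fingers":1},
    {"x":0,"y":0,"z":0,"spin":0,"fingers":1},
    {"x":0,"y":0,"z":0,"spin":0,"fingers":1},
    {"x":0,"y":0,"z":0,"spin":0,"fingers":1},
  ],
)

```text
clock: 8.57
eef_pos: [0.476, 0.3104, 0.0316]
tool_rot: [-0.473, 0.881, 0.0, 0.0]
ft_force: [-0.9, -0.7, 4.0]
grip_width: 0.0167
grasp_force: 60.8
```

>>> jog_arm(
  motion=[
    {"x":0,"y":0,"z":-15,"spin":0,"fingers":1},
    {"x":0,"y":0,"z":-40,"spin":0,"fingers":1},
    {"x":0,"y":0,"z":-70,"spin":0,"fingers":1},
    {"x":0,"y":0,"z":-100,"spin":0,"fingers":1},
    {"x":0,"y":0,"z":-130,"spin":0,"fingers":1},
    {"x":0,"y":0,"z":-160,"spin":0,"fingers":1},
    {"x":0,"y":0,"z":-185,"spin":0,"fingers":1},
    {"x":0,"y":0,"z":-185,"spin":0,"fingers":1},
  ],
)

```text
clock: 9.57
eef_pos: [0.477, 0.3109, 0.2188]
tool_rot: [-0.473, 0.881, 0.0, 0.002]
ft_force: [-0.4, -0.4, -2.0]
grip_width: 0.017
grasp_force: 60.2
```

```bash
python3 - <<'E'
from h import *
s=shot('scene','l1.png')
# lens centre goes with tool: offset from TCP in level grasp
print(rel([.4760+.535-.531,.3104+.0797-.3933,.21]),toolyaw(),readout.get_obs()['ft_force'],readout.get_obs()['ft_torque'])
E
```

```text
[ 259.19663568 -176.53948848    6.68017671] 146.4448796202044 [-0.21280343 -0.49675745 -2.02758217] [-0.06408104  0.00654585 -0.00719508]
```

View pics/l1.png

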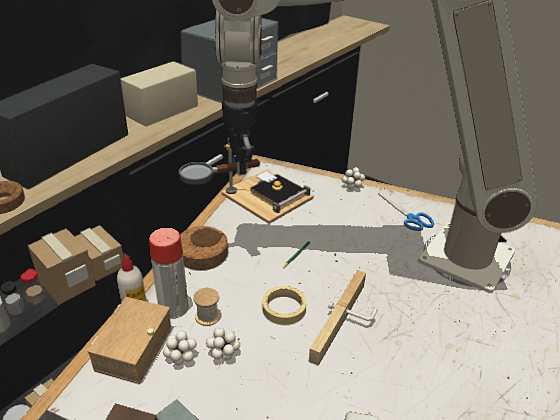

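>>> jog_arm(
  motion=[
    {"x":20,"y":-14,"z":0,"spin":0,"fingers":1},
    {"x":55,"y":-37,"z":0,"spin":0,"fingers":1},
    {"x":95,"y":-65,"z":0,"spin":0,"fingers":1},
    {"x":135,"y":-92,"z":0,"spin":0,"fingers":1},
    {"x":175,"y":-119,"z":0,"spin":0,"fingers":1},
    {"x":215,"y":-147,"z":0,"spin":0,"fingers":1},
    {"x":245,"y":-167,"z":0,"spin":0,"fingers":1},
    {"x":259,"y":-176.5,"z":0,"spin":0,"fingers":1},
  ],
)

```text
clock: 10.62
eef_pos: [0.4781, -0.0057, 0.215]
tool_rot: [-0.471, 0.882, 0.001, -0.001]
ft_force: [-0.2, 0.7, -1.1]
grip_width: 0.0168
grasp_force: 60.2
```

>>> jog_arm(
  motion=[
    {"x":0,"y":0,"z":10,"spin":0,"fingers":1},
    {"x":0,"y":0,"z":25,"spin":0,"fingers":1},
    {"x":0,"y":0,"z":40,"spin":0,"fingers":1},
    {"x":0,"y":0,"z":55,"spin":0,"fingers":1},
    {"x":0,"y":0,"z":65,"spin":0,"fingers":1},
    {"x":0,"y":0,"z":70,"spin":0,"fingers":1},
    {"x":0,"y":0,"z":70,"spin":0,"fingers":1},
    {"x":0,"y":0,"z":70,"spin":0,"fingers":1},
  ],
)

```text
clock: 11.62
eef_pos: [0.4802, -0.0031, 0.1468]
tool_rot: [-0.473, 0.881, -0.0, 0.0]
ft_force: [0.8, -0.3, -1.6]
grip_width: 0.0172
grasp_force: 60.2
```

```bash
python3 - <<'E'
from h import *
t=shot('top');s=shot('scene')
print(rel([.480,-.0032,.138]),readout.get_obs()['eef_pos'])
O=np.concatenate([cv2.resize(c['pixels'][v:v+100,u:u+80],(400,500),interpolation=2) for c,u,v in((t,290,110),(s,220,120))],1)
cv2.imwrite('pics/f1.png',O[:,:,::-1])
for c,u,v in((t,290,110),(s,220,120)): print([(proj(c,p)-[u,v]+.4)*5 for p in ([.535,.0797,.155],[.6064,.1218,.1553],[.535,.0797,.054])])
E
```

```text
[0.18462598 0.18951971 8.86266903] [ 0.48024907 -0.00315122  0.14686298]
[array([250.36864433, 287.1730923 ]), array([156.3880892 , 137.38057542]), array([216.77085503, 336.54584979])]
[array([293.72558323, 148.93927477]), array([141.35722479, 138.11943904]), array([289.16259066, 307.12870546])]
```

View pics/f1.png

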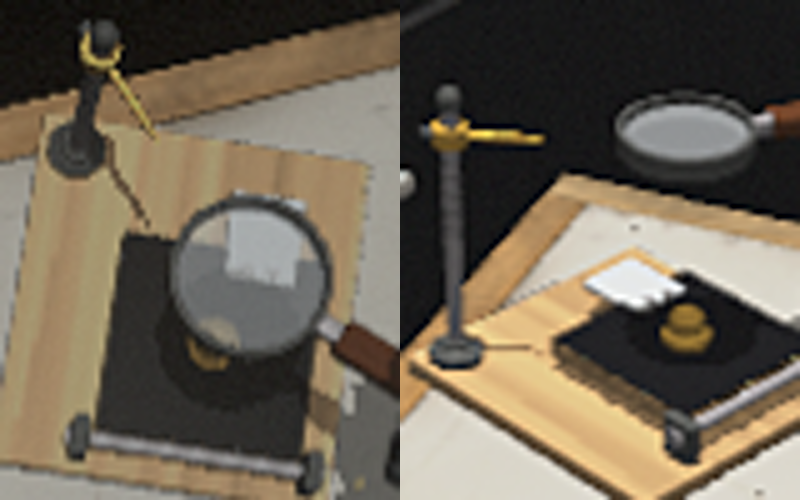

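```bash
python3 - <<'E'
from h import *
t=shot('top');s=shot('scene')
f=lambda u,v:(u/5+290-.4,v/5+110-.4); g=lambda u,v:((u-400)/5+220-.4,v/5+120-.4)
print('lens top face',tri(t,f(251,275),s,g(686,130)))
print('tip',tri(t,f(153,133),s,g(544,140)),tri(t,f(155,136),s,g(542,139)))
print('tip on its known 79 mm circle: z by scene ray')
print('collar arm root',tri(t,f(112,70),s,g(472,134)))
print('noz top',tri(t,f(211,350),s,g(687,312)))
# brass mask: pointer tip extreme in both
for c,u0,v0,w,h in((t,310,115,14,26),(s,226,140,30,12)):
    m=cv2.inRange(cv2.cvtColor(c['pixels'],cv2.COLOR_RGB2HSV)[v0:v0+h,u0:u0+w],(15,100,60),(35,255,255));y,x=np.nonzero(m);i=np.argmax(x);print(x[i]+u0,y[x==x[i]]+v0, [(k+u0,round(y[x==k].mean()+v0,1)) for k in sorted(set(x))[-8:]])
# handle/rim tilt: metal ferrule + rim
print('ferrule',tri(t,f(326,325),s,g(764,124)))
E
```

```text
lens top face (array([0.53837411, 0.0815468 , 0.16611357]), np.float64(0.00125033802053183))
tip (array([0.60679039, 0.12226998, 0.15480733]), np.float64(0.004180733146786025)) (array([0.6065635 , 0.122075  , 0.15500771]), np.float64(0.0013312665233069856))
tip on its known 79 mm circle: z by scene ray
collar arm root (array([0.63885036, 0.14185688, 0.15549331]), np.float64(0.0005936911885989311))
noz top (array([0.5300953 , 0.08418055, 0.05446265]), np.float64(0.005154310236589819))
323 [124 125 126 127 128 129 130 131 132 133] [(np.int64(316), np.float64(129.5)), (np.int64(317), np.float64(130.0)), (np.int64(318), np.float64(130.0)), (np.int64(319), np.float64(130.6)), (np.int64(320), np.float64(130.5)), (np.int64(321), np.float64(130.0)), (np.int64(322), np.float64(128.5)), (np.int64(323), np.float64(128.5))]
248 [147 148] [(np.int64(241), np.float64(147.0)), (np.int64(242), np.float64(147.0)), (np.int64(243), np.float64(147.0)), (np.int64(244), np.float64(147.5)), (np.int64(245), np.float64(147.5)), (np.int64(246), np.float64(147.5)), (np.int64(247), np.float64(147.5)), (np.int64(248), np.float64(147.5))]
ferrule (array([0.51413596, 0.04629354, 0.16337732]), np.float64(0.0028062661110997743))
```

>>> jog_arm(
  motion=[
    {"x":1,"y":0.5,"z":3,"spin":0,"fingers":1},
    {"x":2,"y":1,"z":6,"spin":0,"fingers":1},
    {"x":2,"y":1,"z":6,"spin":0,"fingers":1},
    {"x":2,"y":1,"z":6,"spin":0,"fingers":1},
  ],
)

```text
clock: 12.32
eef_pos: [0.4778, -0.0043, 0.1402]
tool_rot: [-0.473, 0.881, 0.0, -0.0]
ft_force: [0.3, 0.3, -1.1]
grip_width: 0.0167
grasp_force: 60.2
```

```bash
python3 - <<'E'
from h import *
t=shot('top');s=shot('scene')
p=readout.get_obs()['eef_pos'];print(p)
c=np.array([p[0]+.0552,p[1]+.0834,p[2]+.0174]);print('kin centre',c)
Os=[]
for k,u,v in((t,315,135),(s,250,130)):
    O=cv2.resize(k['pixels'][v:v+50,u:u+50],(400,400),interpolation=2)
    if k is s: O=np.clip(O.astype(float)*1.8+20,0,255).astype(np.uint8)
    for z in(.007,-.007):
        for a in np.arange(0,6.28,.1745):
            q=(proj(k,c+[.038*np.cos(a),.038*np.sin(a),z])-[u,v]+.5)*8-.5
            cv2.circle(O,tuple(int(i) for i in q),1,(255,0,0) if z>0 else (0,255,0),-1)
    Os.append(O)
cv2.imwrite('pics/f2.png',np.concatenate(Os,1)[:,:,::-1])
E
```

```text
[ 0.47793233 -0.00425609  0.14035123]
kin centre [0.53313233 0.07914391 0.15775123]
```

View pics/f2.png

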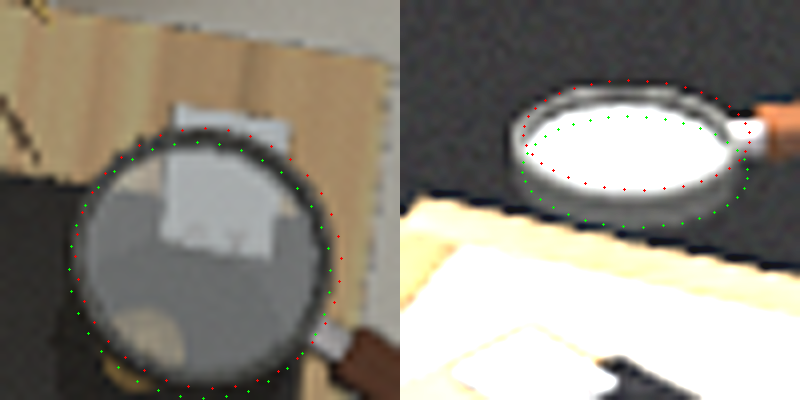

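>>> jog_arm(
  motion=[
    {"x":0,"y":0,"z":1,"spin":0,"fingers":1},
    {"x":0,"y":0,"z":1.5,"spin":0,"fingers":1},
    {"x":0,"y":0,"z":1.5,"spin":0,"fingers":1},
    {"x":0,"y":0,"z":1.5,"spin":0,"fingers":1},
    {"x":0,"y":0,"z":1.5,"spin":0,"fingers":1},
    {"x":0,"y":0,"z":1.5,"spin":0,"fingers":1},
  ],
)

```text
clock: 13.18
eef_pos: [0.4779, -0.0043, 0.1388]
tool_rot: [-0.473, 0.881, -0.0, 0.0]
ft_force: [0.2, 0.6, -1.3]
grip_width: 0.0165
grasp_force: 60.2
```

```bash
python3 -c "
from workcell import readout,bot
o=readout.get_obs();print(o['eef_pos'],o['joint_vel'].round(4),o['grasp_force'])
print(bot.job_done())"
```

```text
[ 0.47785802 -0.0042618   0.13882372] [-0.0005 -0.001  -0.002  -0.0001 -0.0007  0.0007] 60.228620767593384
the job is handed in; nothing more can be done
None
```

I pressed the tray level, then gripped the lens by its handle. I handed the job in at about 13 s of the 58 s, with the lens held steady and level, by my camera estimate about 2 mm from the nozzle's axis and about 1 mm from the pointer tip's height; no verdict was returned.

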